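# Open a stuck specimen jar and cover it

### The arm

A 7-joint arm with a two-finger parallel gripper is mounted at the origin on the work surface. World frame = base frame: x ahead of the robot, y to its left, z up, the work surface at z = 0. Lengths are in mm, angles in rad, forces in N, time in s.
With the tool pointing down it reaches from about 400 to 875 mm from the base axis. Payload 19.3 kg.
Tool frame: the origin (TCP) lies midway between the tips of the shut fingers; the grasp point (between the pads) lies 19 mm behind it (bot.grip_depth is the distance from the TCP to the grasp point, in mm); z points along the fingers, y is the line along which they close (so a half turn about z gives the same grasp; the last joint's range is limited). The gripper opens to 85 mm and grips with 20 to 120 N. Pads are 22 mm wide; open, the fingers measure 114 mm over their backs; the gripper's body (76 mm by 85 mm) begins 54 mm behind the grasp point. The pads swing forward as they close: fully open they stand 13 mm farther back than shut.
Start: joints at [1.156, 0.521, -0.036, 1.599, 0.021, 1.021, -0.113], TCP at [211.227, -588.215, 202.091] pointing down, gripper open.
Joint ranges: [-2.91, 2.91], [-0.3, 2.13], [-1.5, 1.42], [0.17, 2.43], [-1.26, 4.41], [0.16, 1.93], [-2.52, 2.52]. Speed limits (rad/s): [1.89, 1.89, 2.39, 2.39, 3.01, 3.01, 3.01].

### API

Orientations are given as a 3x3 rotation matrix whose columns are the frame's x, y, z axes.
In Python, from bench import bot gives the robot as it stands.
- The arm moves only by the tool servo_tool, never from a script. Its argument "plan" is a list that holds one entry, the list of rows, each a list of 5 numbers: the closure, from 0 (fully open) to 1 (shut), then the shift along the tool's x, y, z in mm, then the turn about the tool's z in degrees. In form: [[[jaw, x, y, z, roll], ...]]. A call has 1 to 12 rows; each row shifts and turns the commanded pose from where the row before left it, along the tool's axes as they then stand; what a row does not reach is not made up. A row lasts 1/8 s, in which the tool goes at most 62.5 mm and 10.7 degrees, less where a joint would pass 70% of its speed; a pose out of reach is approached as far as the arm can. A call with a gripper value outside its range is refused whole. The fingers move at their own pace and stop on an object; "squeeze" is the grip in N (left out, the last holds). Time passes only in rows, so rows that do not move let the fingers close. It gives the time, the measured TCP pose, the force, the opening and the grip force at its end, in the units of the state.
- bot.observe(): the state, without advancing time (a new reading comes with each control period).
- bot.snapshot(name): name is "scene" or "top" or "wrist"; returns a dict with "frame" (400x640x3 uint8, blue, green, red), "camera_matrix" (3x3 intrinsics, pixels), "R" (3x3) and "t" (3): a world point X has camera coordinates R X + t. Camera axes: x right, y down, z forward; pixel columns grow to the right and rows downward; lengths in mm; the calibration is good to about 2 mm. A picture is of the moment at which its call begins. There is no depth.
- bot.close_job(): hands the job in; it is judged then, once.
Trained networks look in the newest picture that a camera, given by its name, has taken for a name from the list of things; names that differ only in an ending like _2 or _b are one class to them, and where a whole thing is asked for, a point or a joint stands for the part that bears it (a point fixed in the world has none). Each returns a list of dicts, best first, with "score" (0 to 1); they miss things now and then, are a little off and sometimes report something else, mostly with a low value. They report only what shows in the picture. A call takes as long as a camera call. They do not tell look-alikes from the thing itself.
- bot.recognise(camera, query): "centre" ([column, row] in pixels, amid what is visible of it).
- bot.regions_of(camera, query): "pixels" (400x640 bool, what is visible of it) and "centre" ([column, row] in pixels, amid what is visible of it).
The state is a dict: "time": time; "q": joint angles; "qvel": joint speeds; "effort": joint torques, N m; "tool_pos": TCP position; "tcp_rot": TCP orientation; "contact_force": force on the tool from outside, world axes, zero at the start; "moment": the same for the moment, N m; "opening": finger opening in mm; "grasp_force": force on a finger pad.
Only numpy, scipy, OpenCV 4.12 (cv2) and the standard library are available. Lean on these libraries where they do the work, as an engineer would, in place of code of your own. Each camera call takes 0.05 s, during which the arm holds its last target. There are 200 camera calls.

### The job

The cap of the glass specimen jar held in the steel holder is stuck: break it loose with a short hard twist anticlockwise (seen from above), spin it on until it comes free, and set it down flat, open side down, in the shallow round steel dish. Then close the open jar with the grey knobbed lid, its plug in the mouth and its disc flat on the rim. Leave the vials, the other jar and the small tools where they are.

Things in the scene. Friction and masses are not known exactly. Their poses are not given: they have to be found in the camera images.
- cap_center (a point): Black ribbed round cap of the stuck jar, 58 mm in diameter and 28 mm high, about 45 g, loose but held on the neck by two inner lugs. The point is its centre, 14 mm above its underside and 14 mm below its top; z along its axis, up. Turn anticlockwise from above (yaw grows). It lifts straight off once it has turned by about 1.4 rad; the stop is at 1.83 rad, so at least two grips are usual. Below its underside the neck is thinner (50 mm) for 12 mm down to the jar's shoulder.
- jar_mouth (a point): Centre of the jar's open mouth at the level of its rim, 125 mm above the table (under the cap at first, whose top is then 135 mm above the table). The mouth is 31 mm wide, its rim 38 mm in outer diameter. The glass jar, 74 mm in diameter, is fixed in a steel holder whose foot measures 120 x 96 mm.
- seal (a joint): Angle (rad) by which the jar's rubber sealing ring, and the cap that drags it, have turned anticlockwise: 0 stuck as found, 1.83 at the stop. Stuck until a twist of about 0.4 N m on the cap breaks it loose within the first 0.1 rad (it may spring back if let go sooner); then it turns with about 0.03 N m and stays where it is left. The cap may lead it by up to 0.03 rad.
- dish_floor (a point): Centre of the inner floor, 4 mm above the table, of the shallow round steel dish, 136 mm in outer diameter; inside it is 126 mm wide and its rim stands 6 mm above the floor. Fixed to the table.
- lid_knob (a point): Grey lid, about 60 g, standing on its plug on the table: plug 24 mm in diameter and 8 mm high, above it a disc 54 mm in diameter and 5 mm thick, above it an upright round knob 20 mm in diameter and 28 mm high; 41 mm high in all. The point is the centre of the knob, 14 mm below its top, 19 mm above the disc's underside and 27 mm above the plug's underside. z up along the axis. It fits the jar's mouth with 3.5 mm to spare all round; closed, its disc lies on the rim.
- vial_a: Bystander: standing glass vial with a pale cap, 25 mm in diameter, 62 mm high; origin at the centre of its underside.
- vial_b: Bystander: vial like vial_a.
- vial_c: Bystander: vial like vial_a, with a black cap.
- jar_shut: Bystander: a smaller closed jar, 56 mm in diameter, 85 mm high, without holder; origin at the centre of its underside.
- tweezers: Bystander: steel tweezers, 110 mm long, 5 mm high, lying; origin under the middle.
- loupe: Bystander: round dark loupe, 38 mm in diameter, 30 mm high; origin at the centre of its underside.
- brush: Bystander: small brush lying on the table; origin under its middle.
Not all that is in view belongs to the job. Leave any orange or red look-alike of the part that bears cap_center alone.

How it is judged (in metres and radians):
On the way, in this order (a step that is already met when the one before it is completed fails the run):
1. the stuck cap has been broken loose (turned past 0.35 rad) (value of joint seal above 0.35 rad), for 0.1 s.
2. the cap has been spun on to beyond 1.2 rad (value of joint seal above 1.2 rad), for 0.1 s.
3. the cap lies flat in the dish, open side down, let go and at rest (horizontal distance between cap_center and dish_floor below 0.038 m and z of cap_center in the frame of dish_floor below 0.018 m and angle between cap_center's own z axis and vertical below 0.12 rad and contact force between the fingers and cap below 0.05 N), for 0.2 s.
At the end, for the whole second after the job is handed in: The cap lies flat in the dish, open side down (centre within 38 mm of the dish's, under 18 mm above its floor, tilt under 0.12 rad); the lid sits on the jar (knob's centre 15 to 22 mm above the rim, within 6 mm of the mouth's axis, tilt under 0.08 rad) (horizontal distance between cap_center and dish_floor below 0.038 m and z of cap_center in the frame of dish_floor below 0.018 m and angle between cap_center's own z axis and vertical below 0.12 rad and horizontal distance between lid_knob and jar_mouth below 0.006 m and z of lid_knob in the frame of jar_mouth between 0.015 and 0.022 m and angle between lid_knob's own z axis and vertical below 0.08 rad); the robot touches nothing.
It fails at once if a bystander was moved by more than 25 mm (distance of any of vial_a, vial_b, vial_c, jar_shut, tweezers, loupe, brush from where it was at the start of the episode above 0.025 m).
It fails at once if a vial or the other jar was tipped over (angle between any of vial_a, vial_b, vial_c, jar_shut's own z axis and vertical above 0.5 rad).
It also fails if it takes over 59 s, if anything falls off the work surface, if the arm or the gripper's body presses on something with over 40 N, if the wrist force passes 120 N, or if a joint passes its speed limit or range.

## Working session

There is one attempt and no reset: what is moved stays moved. The work goes in short steps, Python scripts to look and compute and a tool call to move; the robot and the scene stay as the last step left them, time stands still between calls to the robot, and variables do not carry over. Pictures are saved under pics/ and viewed, at most 10 in all, crops included, and the job is handed in when it is done.

Besides the shell and the picture viewer there is one more tool, called after "Emit:" as a command line: name --argument value ..., lists and objects as JSON in quotes. servo_tool: Moves the arm, as the interface text tells. Its arguments: {"type":"object","properties":{"plan":{"type":"array","items":{"type":"array","items":{"type":"array","items":{"type":"number"}}}},"squeeze":{"type":"number"}},"required":["plan"]}

```bash
mkdir -p pics; cat > h.py <<'E'
import numpy as np,cv2
from bench import bot
def snap(c,name=None):
    s=bot.snapshot(c)
    if name: cv2.imwrite('pics/'+name+'.png',s['frame'])
    return s
def tri(obs):
    # obs: list of (snap, pixel)
    A=[];b=[]
    for s,p in obs:
        K=np.array(s['camera_matrix']);R=np.array(s['R']);t=np.array(s['t']).ravel()
        P=K@np.c_[R,t]
        for i in (0,1):
            r=P[i]-p[i]*P[2]; n=np.linalg.norm(r[:3]); A.append(r[:3]/n);b.append(-r[3]/n)
    x,_,_,_=np.linalg.lstsq(np.array(A),np.array(b),rcond=None)
    return x,np.abs(np.array(A)@x-b).max()
def plane(s,p,z):
    K=np.array(s['camera_matrix']);R=np.array(s['R']);t=np.array(s['t']).ravel()
    d=R.T@np.linalg.solve(K,[p[0],p[1],1]);c=-R.T@t
    return c+d*(z-c[2])/d[2]
def proj(s,X):
    K=np.array(s['camera_matrix']);v=K@(np.array(s['R'])@np.array(X,float)+np.array(s['t']).ravel());return v[:2]/v[2]
E
python3 - <<'E'
from h import *
S={c:snap(c,c+'0') for c in('scene','top','wrist')}
cv2.imwrite('pics/all0.png',cv2.resize(np.vstack([S['scene']['frame'],S['top']['frame']]),(800,600)) if 0 else S['scene']['frame'])
for c in S:
    print(c,(-np.array(S[c]['R']).T@np.array(S[c]['t']).ravel()).round(0))
    for q in('cap_center','jar_mouth','dish_floor','lid_knob','vial_a','vial_c','jar_shut','tweezers','loupe','brush','seal'):
        try: print(q,[(np.round(d['centre']).tolist(),round(d['score'],2)) for d in bot.recognise(c,q)])
        except Exception as e: print(q,e)
st=bot.observe();print({k:np.round(v,3).tolist() for k,v in st.items()})
E
```

```text
scene [1215.  728.  722.]
cap_center [([283.0, 209.0], 0.77), ([267.0, 174.0], 0.6), ([280.0, 163.0], 0.58), ([247.0, 201.0], 0.51), ([301.0, 170.0], 0.44)]
jar_mouth [([282.0, 188.0], 0.61)]
dish_floor [([387.0, 269.0], 0.95)]
lid_knob [([281.0, 164.0], 0.64), ([319.0, 219.0], 0.49)]
vial_a [([254.0, 215.0], 0.54), ([312.0, 259.0], 0.51)]
vial_c [([254.0, 215.0], 0.54), ([312.0, 259.0], 0.51)]
jar_shut [([264.0, 243.0], 0.92), ([375.0, 222.0], 0.55)]
tweezers [([321.0, 195.0], 0.37)]
loupe [([386.0, 329.0], 0.87), ([390.0, 272.0], 0.63)]
brush [([228.0, 181.0], 0.9)]
seal [([377.0, 219.0], 0.23)]
top [ 369.    7. 1621.]
cap_center [([441.0, 231.0], 0.87), ([405.0, 209.0], 0.84), ([398.0, 167.0], 0.84), ([356.0, 184.0], 0.83), ([419.0, 262.0], 0.58), ([396.0, 218.0], 0.57)]
jar_mouth [([397.0, 219.0], 0.68)]
dish_floor [([235.0, 207.0], 0.78)]
lid_knob [([325.0, 212.0], 0.46), ([192.0, 156.0], 0.46)]
vial_a [([358.0, 151.0], 0.54), ([284.0, 159.0], 0.51)]
vial_c [([358.0, 151.0], 0.54), ([284.0, 159.0], 0.51)]
jar_shut [([316.0, 129.0], 0.68), ([327.0, 212.0], 0.58)]
tweezers [([362.0, 233.0], 0.56)]
loupe [([190.0, 156.0], 0.5)]
brush [([451.0, 180.0], 0.92), ([191.0, 155.0], 0.55)]
seal []
wrist [ 292. -559.  374.]
cap_center []
jar_mouth []
dish_floor []
lid_knob []
vial_a []
vial_c []
jar_shut []
tweezers []
loupe []
brush []
seal []
{'time': 1.8, 'q': [1.156, 0.521, -0.036, 1.6, 0.021, 1.021, -0.113], 'qvel': [0.0, 0.0, 0.002, -0.0, 0.001, -0.0, -0.002], 'effort': [0.001, -92.683, 1.979, -37.025, 0.018, 0.002, 0.0], 'tool_pos': [211.234, -588.2, 202.1], 'tcp_rot': [[0.941, 0.338, -0.0], [0.338, -0.941, 0.0], [0.0, -0.0, -1.0]], 'contact_force': [0.915, -0.379, -1.297], 'moment': [-0.003, 0.023, 0.045], 'grasp_force': 0.0, 'opening': 85.61}
```

View pics/scene0.png

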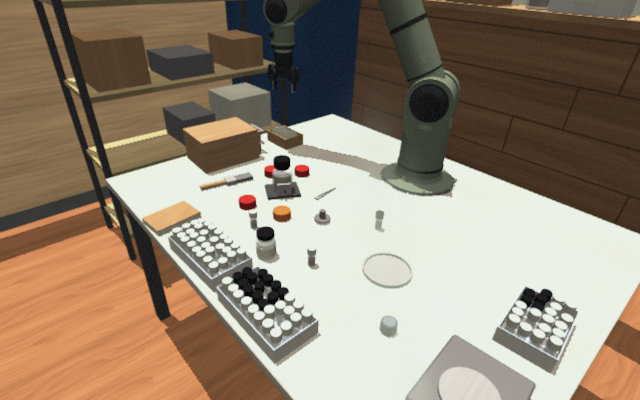

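View pics/top0.png

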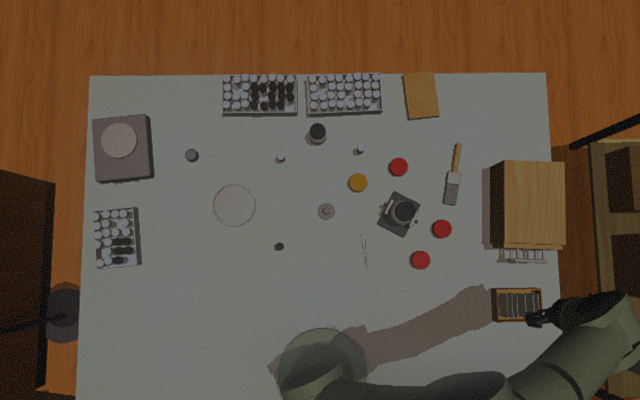

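The scene view shows the black cap on the jar in its holder at (282,162), the lid at (322,217) and the dish at (387,269). In the top view they are at (403,211), (326,211) and (235,205).

Things that could be taken for the cap in the top view are the red caps at (398,167), (442,229) and (420,260), the orange one at (358,183), and the black cap of jar_shut at (317,132). I choose the black cap in the steel holder at (403,211).

```bash
python3 - <<'E'
from h import *
t=snap('top');s=snap('scene');w=snap('wrist')
print('K',np.round(w['camera_matrix'],1).tolist(),np.round(t['camera_matrix'][0][0]),'Rw',np.round(w['R'],3).tolist())
for n,a,b in(('captop',(404,209),(282,160)),('lid',(326,211),(322,213)),('dish',(235,205),(387,269)),('jar_shut',(317,132),(265,234)),
 ('vial1',(361,149),(253,213)),('vial2',(280,158),(312,251)),('vial3',(279,246),(379,214)),('loupe',(191,155),(389,324)),('orange',(358,182),(282,212))):
    x,e=tri([(t,a),(s,b)]);print(n,x.round(0),round(e,1))
print('tweez',plane(t,(361,235),3).round(),plane(t,(366,268),3).round())
c=cv2.resize(t['frame'][170:255,350:470],None,fx=4,fy=4,interpolation=cv2.INTER_CUBIC)
d=cv2.resize(s['frame'][140:225,230:350],None,fx=4,fy=4,interpolation=cv2.INTER_CUBIC)
cv2.imwrite('pics/crop1.png',cv2.resize(np.vstack([c,d]),None,fx=.85,fy=.85))
E
```

```text
K [[292.8, 0.0, 319.3], [0.0, 292.8, 198.8], [0.0, 0.0, 1.0]] 512.0 Rw [[0.338, -0.941, 0.0], [-0.889, -0.319, 0.329], [-0.31, -0.111, -0.944]]
captop [ 488. -243.  130.] 0.7
lid [495. -18.  27.] 2.6
dish [518. 272.   1.] 0.2
jar_shut [737.   7.  72.] 2.3
vial1 [ 686. -130.   50.] 2.3
vial2 [662. 123.  45.] 3.1
vial3 [388. 127.  53.] 2.1
loupe [678. 408.  19.] 1.1
orange [ 585. -119.   17.] 0.1
tweez [ 418. -126.    3.] [ 315. -140.    3.]
```

View pics/crop1.png

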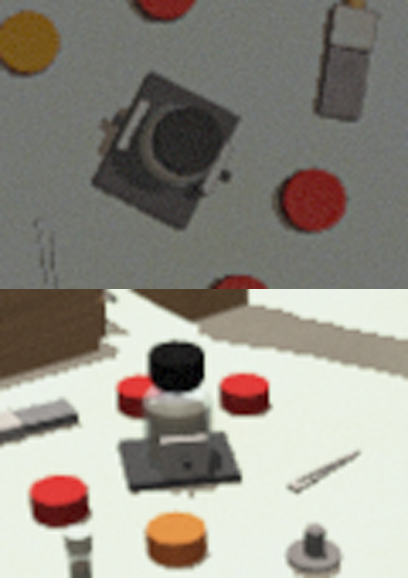

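The crop confirms it: the black cap at (186,142) in the upper half and (176,367) in the lower half sits on the glass jar in its holder. The red and orange look-alikes lie on the table. The measured top is at z≈130, against 135 expected. I'll move above it for the wrist camera.

Emit:
servo_tool --plan '[[[0,30,-18,-8,0],[0,32,-20,-8,0],[0,32,-20,-4,0],[0,32,-20,0,0],[0,32,-20,0,0],[0,32,-20,0,0],[0,32,-20,0,0],[0,32,-20,0,0],[0,32,-20,0,0],[0,32,-19,0,0],[0,32,-18,0,0],[0,25,-16,0,0]]]'

```text
time: 3.45
tool_pos: [487.0, -242.8, 222.2]
tcp_rot: [[0.941, 0.339, 0.0], [0.339, -0.941, 0.0], [0.0, 0.0, -1.0]]
contact_force: [-0.7, 0.0, -0.7]
opening: 85.4
grasp_force: 0.0
```

```bash
python3 - <<'E'
from h import *
w=snap('wrist','w1')
st=bot.observe();print({k:np.round(st[k],3).tolist() for k in('time','q','tool_pos','tcp_rot','contact_force')})
for q in('cap_center','jar_mouth','lid_knob','tweezers'):print(q,[(np.round(d['centre']).tolist(),round(d['score'],2)) for d in bot.recognise('wrist',q)])
print(proj(w,[488,-243,135]))
E
```

```text
{'time': 3.5, 'q': [0.48, 0.375, -0.174, 1.785, 0.074, 0.987, -0.945], 'tool_pos': [489.205, -239.417, 222.159], 'tcp_rot': [[0.94, 0.342, 0.001], [0.342, -0.94, 0.002], [0.002, -0.001, -1.0]], 'contact_force': [3.127, 5.762, -1.25]}
cap_center [([247.0, 49.0], 0.87), ([396.0, 230.0], 0.83), ([328.0, 272.0], 0.81), ([369.0, 50.0], 0.72)]
jar_mouth [([327.0, 151.0], 0.64)]
lid_knob [([152.0, 95.0], 0.61)]
tweezers [([322.0, 195.0], 0.64), ([224.0, 209.0], 0.58)]
[320.24071682 192.91041676]
```

View pics/w1.png

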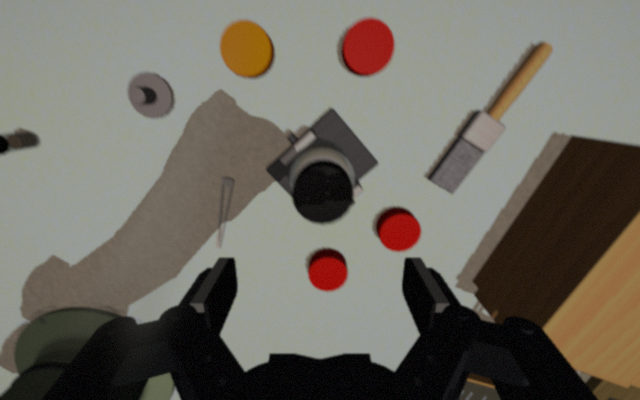

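The wrist view shows the cap top at (323,190), the holder's foot around it, the lid at (150,93), and red caps at (396,230) and (328,270). I'll settle, then shift for a second view.

Emit:
servo_tool --plan '[[[0,0,0,0,0],[0,0,0,0,0],[0,0,0,0,0]]]'

```text
time: 4.08
tool_pos: [485.9, -244.4, 222.1]
tcp_rot: [[0.941, 0.337, -0.0], [0.337, -0.941, -0.0], [-0.0, 0.0, -1.0]]
contact_force: [-0.4, 0.7, 0.1]
opening: 85.1
grasp_force: 0.0
```

```bash
cat >> h.py <<'E'
from scipy.optimize import least_squares
def hullc(s,segs,X):
    # segs: (radius, zlow, zhigh) relative to X
    a=np.linspace(0,2*np.pi,48,endpoint=False);m=np.zeros((1600,2560),np.uint8)
    for r,z0,z1 in segs:
        P=[proj(s,X+np.array([r*np.cos(t),r*np.sin(t),z])) for t in a for z in(z0,z1)]
        cv2.fillConvexPoly(m,cv2.convexHull((np.array(P)*64).astype(np.int32)),1,shift=4)
    M=cv2.moments(m,True);return np.array([M['m10'],M['m01']])/M['m00']/4,M['m00']/16
def fitcyl(obs,segs,X0):
    f=lambda X:np.concatenate([hullc(s,segs,X)[0]-c for s,c in obs])
    r=least_squares(f,X0,diff_step=.02);return r.x,np.abs(r.fun).max()
def blob(s,guess,rad,cond):
    f=s['frame'].astype(int);m=cond(f).astype(np.uint8)
    z=np.zeros_like(m);cv2.circle(z,tuple(int(v) for v in guess),rad,1,-1);m&=z
    m=cv2.morphologyEx(m,cv2.MORPH_OPEN,np.ones((3,3),np.uint8))
    n,l,st,c=cv2.connectedComponentsWithStats(m)
    k=1+np.argmax(st[1:,4]);return c[k],st[k].tolist()
import pickle
E
python3 - <<'E'
from h import *
w=snap('wrist');pickle.dump(w,open('v1.pkl','wb'))
print(bot.observe()['tool_pos'].round(1) if hasattr(bot.observe()['tool_pos'],'round') else bot.observe()['tool_pos'])
X=np.array([488,-243,121.])
print(blob(w,(323,190),45,lambda f:f.max(2)<42),hullc(w,[(29,-14,14)],X))
E
```

```text
[ 486.  -244.3  222.1]
(array([322.13846154, 191.51897436]), [292, 161, 60, 62, 2925]) (array([319.07674123, 187.72270927]), 3218.8125)
```

Emit:
servo_tool --plan '[[[0,0,-20,0,0],[0,0,-40,0,0],[0,0,-30,0,0],[0,0,0,0,0],[0,0,0,0,0],[0,0,0,0,0]]]'

```text
time: 4.88
tool_pos: [455.8, -159.9, 222.0]
tcp_rot: [[0.941, 0.337, -0.0], [0.337, -0.941, -0.0], [-0.0, 0.0, -1.0]]
contact_force: [-0.1, 0.1, -0.5]
opening: 85.7
grasp_force: 0.0
```

```bash
python3 - <<'E'
from h import *
w1=pickle.load(open('v1.pkl','rb'));w2=snap('wrist','w2')
for q in('cap_center','lid_knob'):print(q,[(np.round(d['centre']).tolist(),round(d['score'],2)) for d in bot.recognise('wrist',q)])
X=np.array([488,-243,121.]);dark=lambda f:f.max(2)<42
S=[(29,-14,14)];ob=[]
for w in(w1,w2):
    c,st=blob(w,hullc(w,S,X)[0],45,dark);print(c,st,hullc(w,S,X));ob.append((w,c))
print('cap',fitcyl(ob,S,X))
L=[(12,-27,-19),(27,-19,-14),(10,-14,14)];X=np.array([495,-18,27.])
for w in (w1,w2):print('lidpred',hullc(w,L,X)); 
st=bot.observe();print({k:np.round(st[k],3).tolist() for k in('time','q','tool_pos','contact_force')})
crops=[]
for w in(w1,w2):
    c=hullc(w,L,X)[0].astype(int);y=max(c[1]-45,0);x=max(c[0]-60,0);crops.append(cv2.resize(w['frame'][y:y+90,x:x+120],(480,360)[:2] if 0 else (400,300)));print('crop',x,y)
c=hullc(w2,S,np.array([488,-243,121.]))[0].astype(int);crops.append(cv2.resize(w2['frame'][c[1]-45:c[1]+45,c[0]-60:c[0]+60],(400,300)));crops.append(crops[0]*0)
cv2.imwrite('pics/crop2.png',np.vstack([np.hstack(crops[:2]),np.hstack(crops[2:])]))
E
```

```text
cap_center [([385.0, 271.0], 0.96), ([326.0, 47.0], 0.94), ([445.0, 50.0], 0.86), ([414.0, 192.0], 0.8), ([460.0, 227.0], 0.67)]
lid_knob [([222.0, 94.0], 0.9)]
[322.13846154 191.51897436] [292, 161, 60, 62, 2925] (array([319.07674123, 187.72270927]), 3218.8125)
[414.94      191.3815873] [383, 161, 65, 62, 3150] (array([412.69564056, 187.29188254]), 3450.125)
cap (array([ 484.93443714, -247.23968362,  120.09155442]), np.float64(0.13694728913080212))
lidpred (array([149.53754085,  96.49066527]), 1702.3125)
lidpred (array([222.08835118,  96.57290174]), 1657.625)
{'time': 5.025, 'q': [0.385, 0.278, -0.208, 1.932, 0.07, 0.939, -1.084], 'tool_pos': [455.683, -159.756, 221.967], 'contact_force': [0.087, 0.137, 0.112]}
crop 89 51
crop 162 51
```

View pics/crop2.png

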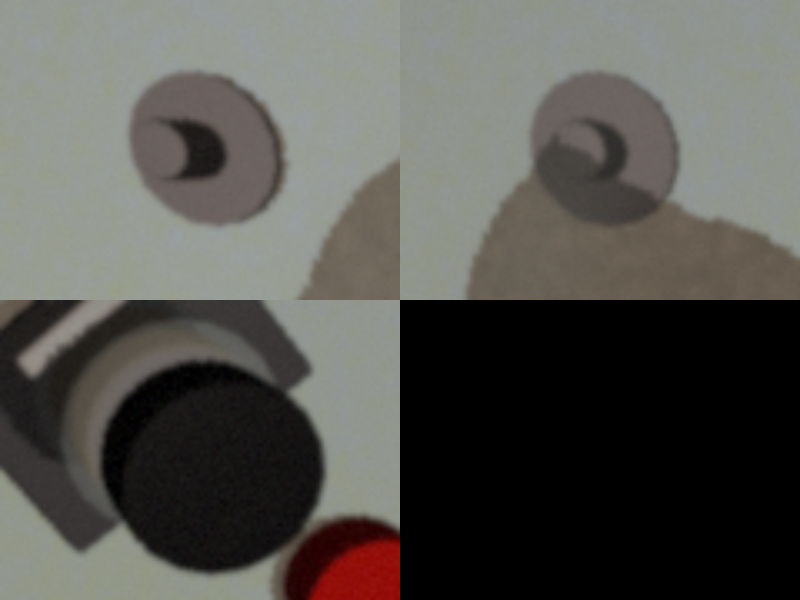

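The first two crops show the lid standing upright, and the third shows the black cap with its ribbed side. The cap fit gives (485,-247,120), close to the expected z of 121. I'll descend onto the cap.

Emit:
servo_tool --plan '[[[0,0,20,0,0],[0,-1,40,0,0],[0,-1,32,0,0],[0,0,0,0,0],[0,0,0,15,0],[0,0,0,30,0],[0,0,0,30,0],[0,0,0,26,0],[0,0,0,14,0],[0,0,0,7,0],[0,0,0,0,0],[0,0,0,0,0]]]' --squeeze 90

```text
time: 6.52
tool_pos: [485.3, -246.8, 100.8]
tcp_rot: [[0.941, 0.338, 0.001], [0.338, -0.941, -0.0], [0.001, 0.001, -1.0]]
contact_force: [0.3, 0.0, 0.2]
opening: 85.4
grasp_force: 0.0
```

Emit:
servo_tool --plan '[[[1,0,0,0,0],[1,0,0,0,0],[1,0,0,0,0],[1,0,0,0,0],[1,0,0,0,0]]]' --squeeze 90

```text
time: 7.15
tool_pos: [488.7, -246.1, 105.3]
tcp_rot: [[0.941, 0.339, 0.008], [0.339, -0.941, -0.001], [0.007, 0.004, -1.0]]
contact_force: [-13.3, 16.9, 90.7]
opening: -0.2
grasp_force: 45.2
```

```bash
python3 - <<'E'
from h import *
w=snap('wrist');s=snap('scene');t=snap('top')
st=bot.observe();print({k:np.round(st[k],3).tolist() for k in('time','q','tool_pos','contact_force','moment','opening','grasp_force')})
p=proj(s,[485,-247,110]).astype(int)
c=cv2.resize(s['frame'][p[1]-38:p[1]+37,p[0]-50:p[0]+50],(400,300),interpolation=cv2.INTER_CUBIC)
p=proj(t,[485,-247,110]).astype(int);d=cv2.resize(t['frame'][p[1]-38:p[1]+37,p[0]-50:p[0]+50],(400,300))
cv2.imwrite('pics/c3.png',np.vstack([cv2.resize(w['frame'],(480,300)),np.hstack([c,d])[:,:480]]) if 0 else np.vstack([np.hstack([cv2.resize(w['frame'],(480,300)),np.zeros((300,320,3),np.uint8)]),np.hstack([c,d])]))
E
```

```text
{'time': 7.3, 'q': [0.472, 0.525, -0.154, 1.895, 0.114, 0.722, -0.972], 'tool_pos': [488.69, -246.075, 105.322], 'contact_force': [-12.533, 17.404, 85.573], 'moment': [3.841, 2.706, -0.018], 'opening': 0.193, 'grasp_force': 42.901}
```

View pics/c3.png

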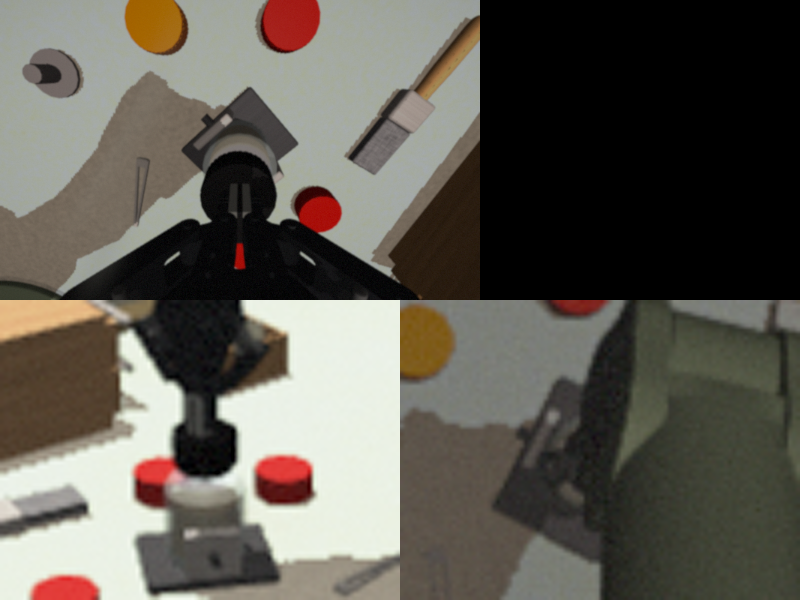

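The fingers shut on top of the cap instead of around it: the tips are at (320,250) in the full wrist picture, and the cap is still seated. The tips therefore stand higher than I assumed. I'll check the geometry, then back off.

Emit:
servo_tool --plan '[[[1,0,0,-8,0],[1,0,0,-20,0],[1,0,0,-22,0],[1,0,0,0,0],[1,0,0,0,0]]]'

```text
time: 7.92
tool_pos: [484.6, -246.6, 149.7]
tcp_rot: [[0.941, 0.338, -0.0], [0.338, -0.941, 0.0], [-0.0, -0.0, -1.0]]
contact_force: [0.5, 0.7, -0.0]
opening: 0.1
grasp_force: 0.0
```

```bash
python3 - <<'E'
from h import *
print('grip_depth',bot.grip_depth)
w=snap('wrist','w4');s=snap('scene')
st=bot.observe();print({k:np.round(st[k],3).tolist() for k in('time','tool_pos','contact_force','opening','grasp_force')})
T=np.array(st['tool_pos'])
for dz in(0,15,30,45):print(dz,proj(w,T+[0,0,dz]).round(1),proj(s,T+[0,0,dz]).round(1))
X=np.array([485,-247,121.]);S=[(29,-14,14)];print('cappred',hullc(w,S,X),blob(w,hullc(w,S,X)[0],45,lambda f:f.max(2)<42))
p=proj(s,T).astype(int);print('crop origin',p-[50,40])
c=cv2.resize(s['frame'][p[1]-40:p[1]+35,p[0]-50:p[0]+50],(400,300),interpolation=cv2.INTER_CUBIC)
p=proj(w,T+[0,0,20]).astype(int);print('crop origin',p-[50,38])
d=cv2.resize(w['frame'][p[1]-38:p[1]+37,p[0]-50:p[0]+50],(400,300));
cv2.imwrite('pics/c5.png',np.hstack([c,np.clip(d.astype(int)*2,0,255).astype(np.uint8)]))
E
```

```text
grip_depth 18.700000000000003
{'time': 8.025, 'tool_pos': [484.531, -246.447, 149.41], 'contact_force': [0.626, 0.586, -0.345], 'opening': -0.558, 'grasp_force': 0.0}
0 [319.7 235.6] [281.9 154.2]
15 [319.7 246.8] [281.8 150.2]
30 [319.7 259.8] [281.8 146.2]
45 [319.7 275.4] [281.7 142.1]
cappred (array([320.56629236, 219.62592658]), 5674.4375) (array([319.9765625 , 219.06897866]), [281, 177, 80, 87, 5248])
crop origin [231 114]
crop origin [269 212]
```

View pics/c5.png

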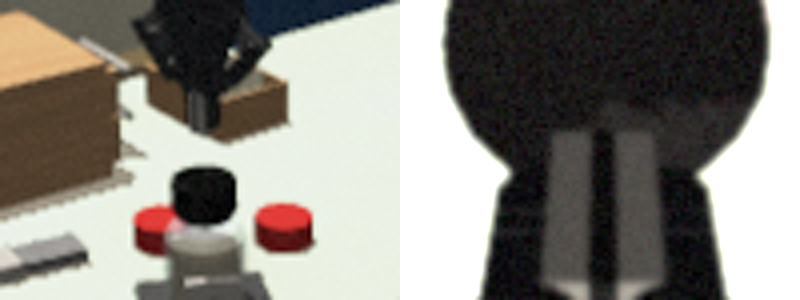

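The scene crop shows the tips at about (282,147), which matches reported TCP z + 27. Contact on the cap top gives + 29. So the real fingertips stand about 28 mm above the reported TCP. I'll open and descend to TCP z≈70 in two stages, watching the force.

Emit:
servo_tool --plan '[[[0,0,0,0,0],[0,0,0,0,0],[0,0,0,0,0],[0,0,0,15,0],[0,0,0,25,0],[0,0,0,15,0],[0,0,0,5,0],[0,0,0,0,0]]]'

```text
time: 9.02
tool_pos: [484.9, -246.6, 90.1]
tcp_rot: [[0.941, 0.338, -0.0], [0.338, -0.941, 0.0], [-0.0, -0.0, -1.0]]
contact_force: [0.2, 0.0, 0.3]
opening: 85.1
grasp_force: 0.0
```

Emit:
servo_tool --plan '[[[0,0,0,8,0],[0,0,0,8,0],[0,0,0,4,0],[0,0,0,0,0],[0,0,0,0,0]]]'

```text
time: 9.65
tool_pos: [485.0, -246.7, 70.2]
tcp_rot: [[0.941, 0.338, 0.0], [0.338, -0.941, -0.0], [0.0, 0.0, -1.0]]
contact_force: [0.2, 0.3, 0.1]
opening: 85.2
grasp_force: 0.0
```

Emit:
servo_tool --plan '[[[1,0,0,0,0],[1,0,0,0,0],[1,0,0,0,0],[1,0,0,0,0]]]' --squeeze 90

```text
time: 10.15
tool_pos: [485.1, -246.8, 70.7]
tcp_rot: [[0.941, 0.338, 0.001], [0.338, -0.941, -0.0], [0.0, 0.001, -1.0]]
contact_force: [-3.1, 0.8, 11.6]
opening: 56.0
grasp_force: 93.2
```

The grip reads 56 mm, which fits the cap. Now the twist.

Emit:
servo_tool --plan '[[[1,0,0,0,-8],[1,0,0,0,-10],[1,0,0,0,-10],[1,0,0,0,-4],[1,0,0,0,0]]]'

```text
time: 10.78
tool_pos: [485.2, -247.1, 70.8]
tcp_rot: [[0.618, 0.786, 0.001], [0.786, -0.618, -0.001], [0.0, 0.001, -1.0]]
contact_force: [-1.7, -0.1, 10.8]
opening: 56.0
grasp_force: 94.0
```

```bash
python3 - <<'E'
from h import *
st=bot.observe();print({k:np.round(st[k],3).tolist() for k in('time','q','tool_pos','contact_force','moment','opening')},np.arctan2(st['tcp_rot'][1][0],st['tcp_rot'][0][0]))
E
```

```text
{'time': 10.775, 'q': [0.577, 0.588, -0.295, 1.911, 0.26, 0.679, -0.541], 'tool_pos': [485.162, -247.077, 70.766], 'contact_force': [-1.663, -0.105, 10.782], 'moment': [-0.089, 0.394, 0.083], 'opening': 55.987} 0.9040205684440905
```

Emit:
servo_tool --plan '[[[1,0,0,0,-8],[1,0,0,0,-10],[1,0,0,0,-10],[1,0,0,0,-10],[1,0,0,0,-10],[1,0,0,0,-8],[1,0,0,0,-4],[1,0,0,0,0],[1,0,0,0,0]]]'

```text
time: 11.9
tool_pos: [485.1, -247.3, 70.8]
tcp_rot: [[-0.37, 0.929, 0.001], [0.929, 0.37, -0.001], [-0.001, 0.0, -1.0]]
contact_force: [-2.6, -2.0, 10.2]
opening: 55.8
grasp_force: 94.1
```

```bash
python3 - <<'E'
from h import *
st=bot.observe();print({k:np.round(st[k],3).tolist() for k in('time','q','tool_pos','contact_force','moment','opening')},np.arctan2(st['tcp_rot'][1][0],st['tcp_rot'][0][0])-.345)
E
```

```text
{'time': 11.9, 'q': [0.77, 0.631, -0.567, 1.9, 0.486, 0.748, 0.306], 'tool_pos': [485.103, -247.285, 70.752], 'contact_force': [-2.563, -2.0, 10.158], 'moment': [-0.375, 0.447, 0.121], 'opening': 55.766} 1.60507166408285
```

Emit:
servo_tool --plan '[[[1,0,0,-2,0],[1,0,0,-3,0],[1,0,0,-3,0],[1,0,0,0,0]]]'

```text
time: 12.4
tool_pos: [485.1, -246.6, 78.4]
tcp_rot: [[-0.371, 0.929, 0.0], [0.929, 0.371, -0.0], [-0.0, 0.0, -1.0]]
contact_force: [0.1, 0.8, -0.7]
opening: 56.1
grasp_force: 95.2
```

The cap is free. I'll lift it clear and carry it to the dish.

Emit:
servo_tool --plan '[[[1,0,0,-15,0],[1,0,0,-30,0],[1,0,0,-25,0],[1,20,9,0,0],[1,40,19,0,0],[1,50,24,0,0],[1,50,24,0,0],[1,50,24,0,0],[1,50,24,0,0],[1,50,24,0,0],[1,50,24,0,0],[1,45,21,0,0]]]'

```text
time: 13.9
tool_pos: [514.0, 203.3, 149.1]
tcp_rot: [[-0.371, 0.929, 0.001], [0.929, 0.371, 0.0], [0.0, 0.001, -1.0]]
contact_force: [1.4, -0.8, -0.8]
opening: 56.0
grasp_force: 95.2
```

Emit:
servo_tool --plan '[[[1,35,17,0,0],[1,20,9,0,0],[1,8,4,0,0],[1,0,0,0,0],[1,0,0,0,0]]]'

```text
time: 14.52
tool_pos: [518.8, 269.4, 148.3]
tcp_rot: [[-0.369, 0.929, 0.0], [0.929, 0.369, -0.001], [-0.001, -0.0, -1.0]]
contact_force: [0.7, -0.5, -2.3]
opening: 56.1
grasp_force: 95.2
```

```bash
python3 - <<'E'
from h import *
w=snap('wrist','w6')
st=bot.observe();print({k:np.round(st[k],3).tolist() for k in('time','q','tool_pos','contact_force','opening')})
for q in('dish_floor','cap_center'):print(q,[(np.round(d['centre']).tolist(),round(d['score'],2)) for d in bot.recognise('wrist',q)])
for X in([518,272,4],[518,335,10],[581,272,10],[518,209,10]):print(proj(w,X).round())
for d in bot.recognise('wrist','dish_floor')[:1]:print(plane(w,d['centre'],4).round(1))
E
```

```text
{'time': 14.575, 'q': [-0.117, 0.596, -0.671, 1.737, 0.44, 0.964, -0.583], 'tool_pos': [518.848, 269.461, 148.245], 'contact_force': [-0.154, 0.102, -0.661], 'opening': 55.963}
dish_floor [([378.0, 328.0], 0.63)]
cap_center [([319.0, 286.0], 0.57)]
[319. 175.]
[342. 122.]
[371. 197.]
[299. 226.]
[670.7 103.    4. ]
```

View pics/w6.png

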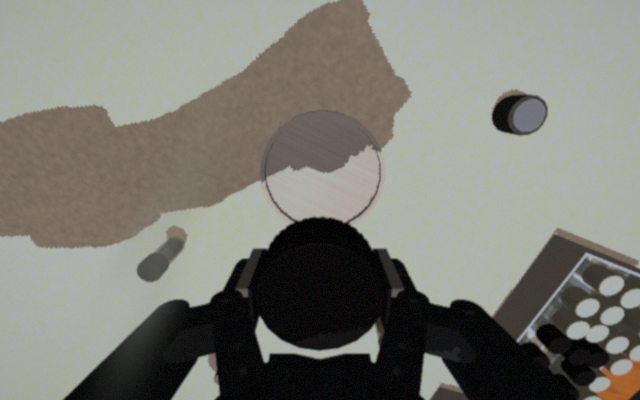

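The wrist view shows the cap held level between the pads at (320,285) and the dish centred at (322,172). The prediction was (319,175), so I need a small shift of x +4, y +3. Then I lower in stages.

Emit:
servo_tool --plan '[[[1,4,3,10,0],[1,0,0,30,0],[1,0,0,35,0],[1,0,0,35,0],[1,0,0,28,0],[1,0,0,15,0],[1,0,0,8,0],[1,0,0,4,0],[1,0,0,0,0]]]'

```text
time: 15.85
tool_pos: [520.2, 275.7, -16.5]
tcp_rot: [[-0.371, 0.929, 0.001], [0.929, 0.371, 0.0], [0.0, 0.001, -1.0]]
contact_force: [0.7, -0.0, -0.5]
opening: 55.5
grasp_force: 95.2
```

Emit:
servo_tool --plan '[[[1,0,0,4,0],[1,0,0,3,0],[1,0,0,2,0],[1,0,0,0,0]]]'

```text
time: 16.35
tool_pos: [519.8, 275.5, -26.0]
tcp_rot: [[-0.371, 0.929, -0.0], [0.929, 0.371, -0.0], [0.0, -0.0, -1.0]]
contact_force: [0.5, -0.5, -0.5]
opening: 55.3
grasp_force: 95.2
```

Emit:
servo_tool --plan '[[[1,0,0,2,0],[1,0,0,2,0],[1,0,0,1,0],[1,0,0,0,0]]]'

```text
time: 16.85
tool_pos: [520.1, 275.6, -29.3]
tcp_rot: [[-0.371, 0.929, 0.001], [0.929, 0.371, -0.001], [-0.001, 0.001, -1.0]]
contact_force: [-9.2, -7.5, 35.9]
opening: 56.0
grasp_force: 114.6
```

It has touched the dish floor. I'll ease up a little, release and rise.

Emit:
servo_tool --plan '[[[1,0,0,-1,0],[0.2,0,0,0,0],[0.15,0,0,0,0],[0.1,0,0,0,0],[0.1,0,0,-4,0],[0.1,0,0,-12,0],[0.1,0,0,-30,0],[0,0,0,-35,0],[0,0,0,-40,0],[0,0,0,-40,0],[0,0,0,-15,0],[0,0,0,0,0]]]'

```text
time: 18.35
tool_pos: [520.2, 275.5, 147.0]
tcp_rot: [[-0.37, 0.929, 0.001], [0.929, 0.37, 0.0], [-0.0, 0.002, -1.0]]
contact_force: [0.3, 0.5, 0.2]
opening: 85.1
grasp_force: 0.0
```

```bash
python3 - <<'E'
from h import *
w=snap('wrist','w7')
st=bot.observe();print({k:np.round(st[k],3).tolist() for k in('time','q','tool_pos','contact_force','opening')})
X=np.array([520,275,18.]);S=[(29,-14,14)]
print(hullc(w,S,X),blob(w,hullc(w,S,X)[0],45,lambda f:f.max(2)<42))
print(proj(w,[520,275,4]),proj(w,[518,272,4]))
E
```

```text
{'time': 18.4, 'q': [-0.126, 0.605, -0.672, 1.73, 0.446, 0.965, -0.592], 'tool_pos': [519.781, 275.198, 145.846], 'contact_force': [-1.266, 0.683, 0.033], 'opening': 85.701}
(array([318.37341713, 182.54374693]), 2670.1875) (array([318.5963039 , 181.37371663]), [292, 153, 54, 57, 2435])
[318.42731758 178.39278604] [315.76517026 180.16925688]
```

View pics/w7.png

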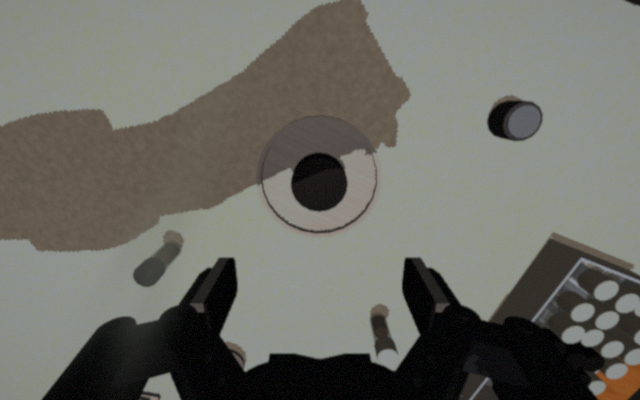

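The wrist view shows the cap lying flat at (319,181), centred in the dish at (319,175). It is let go. Next is the lid, with two wrist views above it.

Emit:
servo_tool --plan '[[[0,-20,-10,0,0],[0,-40,-20,0,0],[0,-48,-24,0,0],[0,-48,-24,0,0],[0,-48,-24,0,0],[0,-36,-18,0,0],[0,-18,-9,0,0],[0,-7,-4,0,0],[0,0,0,0,0],[0,0,0,0,0],[0,0,0,0,0]]]'

```text
time: 19.77
tool_pos: [494.6, -19.0, 146.0]
tcp_rot: [[-0.372, 0.928, -0.0], [0.928, 0.372, 0.0], [0.0, 0.0, -1.0]]
contact_force: [0.6, 0.4, -0.6]
opening: 85.4
grasp_force: 0.0
```

```bash
cat >> h.py <<'E'
def lidmask(s,X0):
    g=proj(s,X0);return g
def reg(c,q,guess):
    R=[r for r in bot.regions_of(c,q) if np.hypot(*(np.array(r['centre'])-guess))<35]
    if not R: return None
    ys,xs=np.nonzero(R[0]['pixels']);return np.array([xs.mean(),ys.mean()]),len(xs),R[0]['score'],(xs.min(),xs.max(),ys.min(),ys.max())
E
python3 - <<'E'
from h import *
w=snap('wrist','w8');pickle.dump(w,open('l1.pkl','wb'))
X=np.array([494,-20,27.]);L=[(12,-27,-19),(27,-19,-14),(10,-14,14)]
c=hullc(w,L,X);print(c);r=reg('wrist','lid_knob',c[0]);print(r);pickle.dump(r,open('l1r.pkl','wb'))
print(bot.observe()['time'],np.round(bot.observe()['tool_pos'],1),np.round(bot.observe()['q'],2))
E
```

```text
(array([318.1181248 , 180.02447732]), 1943.125)
(array([321.41064639, 179.36121673]), 1841, 0.6, (np.int64(297), np.int64(346), np.int64(156), np.int64(203)))
19.875 [494.6 -19.4 146.1] [ 0.45  0.47 -0.69  1.97  0.39  0.84 -0.07]
```

Emit:
servo_tool --plan '[[[0,0,-20,0,0],[0,0,-35,0,0],[0,0,-15,0,0],[0,0,0,0,0],[0,0,0,0,0],[0,0,0,0,0]]]'

```text
time: 20.62
tool_pos: [430.2, -45.4, 146.1]
tcp_rot: [[-0.371, 0.929, 0.0], [0.929, 0.371, 0.001], [0.0, 0.001, -1.0]]
contact_force: [-1.1, -0.4, 0.6]
opening: 85.3
grasp_force: 0.0
```

```bash
python3 - <<'E'
from h import *
w1=pickle.load(open('l1.pkl','rb'));r1=pickle.load(open('l1r.pkl','rb'));w=snap('wrist','w9')
X=np.array([494,-20,27.]);L=[(12,-27,-19),(27,-19,-14),(10,-14,14)]
c=hullc(w,L,X);r=reg('wrist','lid_knob',c[0]);print(c,r)
if r and r1: print(fitcyl([(w1,r1[0]),(w,r[0])],L,X))
st=bot.observe();print(st['time'],np.round(st['tool_pos'],1),np.round(st['tcp_rot'],3).tolist())
# own contour: edges vs table colour
for n,v in(('a',w1),('b',w)):
    g=hullc(v,L,X)[0].astype(int);p=v['frame'][g[1]-40:g[1]+40,g[0]-40:g[0]+40]
    print(n,g-40,p[::16,::8].mean(2).astype(int).tolist())
E
```

```text
(array([382.19508818, 179.47520214]), 1963.375) (array([385.55802603, 178.70390456]), 1844, 0.95, (np.int64(362), np.int64(410), np.int64(155), np.int64(202)))
(array([496.97788286, -17.90130626,  27.1872588 ]), np.float64(0.047924880276980275))
20.725 [429.9 -45.5 146. ] [[-0.371, 0.929, -0.0], [0.929, 0.371, 0.0], [0.0, 0.0, -1.0]]
a [278 140] [[83, 87, 84, 86, 85, 87, 84, 87, 84, 87], [138, 138, 142, 138, 87, 50, 61, 87, 133, 135], [135, 138, 138, 97, 96, 48, 49, 98, 96, 136], [135, 136, 138, 94, 95, 95, 95, 95, 95, 139], [134, 135, 138, 137, 138, 123, 131, 138, 139, 136]]
b [342 139] [[81, 82, 83, 84, 85, 84, 86, 131, 134, 132], [122, 131, 135, 131, 100, 67, 67, 105, 134, 132], [134, 132, 135, 95, 92, 49, 49, 89, 88, 132], [133, 133, 132, 91, 91, 58, 88, 87, 90, 134], [131, 132, 132, 134, 132, 113, 127, 135, 132, 133]]
```

The lid fits at (497.0,-17.9,27.2), matching the expected z of 27, and the earlier view agrees within 1 mm. I'll move back over it and descend to TCP z≈-11, which puts the tips just above the disc.

Emit:
servo_tool --plan '[[[0,0,20,0,0],[0,0.5,34,10,0],[0,0,18,30,0],[0,0,0,35,0],[0,0,0,35,0],[0,0,0,25,0],[0,0,0,14,0],[0,0,0,8,0],[0,0,0,0,0],[0,0,0,0,0]]]' --squeeze 40

```text
time: 21.98
tool_pos: [496.7, -18.8, -10.2]
tcp_rot: [[-0.37, 0.929, 0.001], [0.929, 0.37, -0.0], [-0.0, 0.001, -1.0]]
contact_force: [-0.5, 0.3, 0.2]
opening: 85.3
grasp_force: 0.0
```

Emit:
servo_tool --plan '[[[0.5,0.5,0,0,0],[1,0,0,0,0],[1,0,0,0,0],[1,0,0,0,0],[1,0,0,0,0],[1,0,0,0,0],[1,0,0,0,0]]]'

```text
time: 22.85
tool_pos: [496.1, -18.3, -10.7]
tcp_rot: [[-0.371, 0.929, 0.0], [0.929, 0.371, -0.0], [-0.0, 0.0, -1.0]]
contact_force: [0.1, -0.3, 5.7]
opening: 18.8
grasp_force: 38.9
```

Emit:
servo_tool --plan '[[[1,0,0,-10,0],[1,0,0,-30,0],[1,0,0,-40,0],[1,0,0,-40,0],[1,0,0,-25,0],[1,-20,-9,-6,0],[1,-40,-18,0,0],[1,-45,-21,0,0],[1,-45,-21,0,0],[1,-35,-16,0,0],[1,-17,-8,0,0],[1,-6,-3,0,0]]]'

```text
time: 24.35
tool_pos: [483.8, -247.2, 140.3]
tcp_rot: [[-0.37, 0.929, 0.0], [0.929, 0.37, 0.0], [0.0, 0.0, -1.0]]
contact_force: [-0.1, -0.3, -0.8]
opening: 18.4
grasp_force: 39.3
```

Emit:
servo_tool --plan '[[[1,0,0,0,0],[1,0,0,0,0],[1,0,0,0,0]]]'

```text
time: 24.72
tool_pos: [484.2, -246.1, 140.2]
tcp_rot: [[-0.372, 0.928, 0.0], [0.928, 0.372, 0.0], [0.0, 0.0, -1.0]]
contact_force: [-0.6, 0.3, -0.9]
opening: 18.8
grasp_force: 39.3
```

```bash
python3 - <<'E'
from h import *
w=snap('wrist','w10');st=bot.observe();T=np.array(st['tool_pos']);R=np.array(st['tcp_rot'])
print(st['time'],T.round(1),R.round(3).tolist(),st['opening'])
d=np.array([485,-247.2])-T[:2];print('need x,y',R[:2,0]@d,R[:2,1]@d)
L=[(12,-27,-19),(27,-19,-14),(10,-14,14)]
# held lid predicted centre at grip: z = tp+38 
X=T+[0,0,38];c=hullc(w,L,X);print('lid',c,reg('wrist','lid_knob',c[0]))
print('mouth pred',proj(w,[485,-247.2,125]),[(np.round(r['centre'],1).tolist(),round(r['score'],2)) for r in bot.recognise('wrist','jar_mouth')])
f=w['frame'].copy();a=np.linspace(0,6.28,40)
for r,z,cx in((19,125,[485,-247.2]),(15.5,125,[485,-247.2])):
    cv2.polylines(f,[np.array([proj(w,[cx[0]+r*np.cos(t),cx[1]+r*np.sin(t),z]) for t in a]).astype(np.int32)],1,(0,255,0),1)
cv2.polylines(f,[np.array([proj(w,X+[27*np.cos(t),27*np.sin(t),-19]) for t in a]).astype(np.int32)],1,(0,255,255),1)
s=np.hstack([w['frame'][100:350,220:420],f[100:350,220:420]]);cv2.imwrite('pics/c11.png',cv2.resize(s,(800,500)))
E
```

```text
24.775 [ 484.1 -246.3  140.2] [[-0.372, 0.928, -0.0], [0.928, 0.372, 0.0], [0.0, 0.0, -1.0]] 18.49106532143844
need x,y -1.126930147289587 0.4947287296660858
lid (array([318.22419429, 252.36137398]), 6644.0) (array([319.49309045, 247.46963987]), 4776, 0.57, (np.int64(272), np.int64(365), np.int64(208), np.int64(299)))
mouth pred [319.16822045 227.59768814] [([316.1, 175.4], 0.66)]
```

View pics/c11.png

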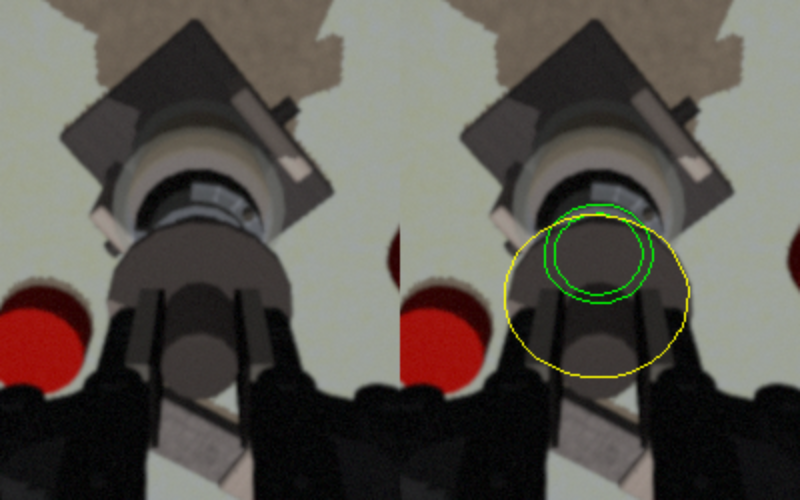

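The crop shows the held lid with its disc edges at columns 108–292 and the knob top at (200,365). The jar's rim front is where the projected mouth (green) predicts. A quick numeric check of the knob top before lowering.

```bash
python3 - <<'E'
from h import *
w=snap('wrist');st=bot.observe();T=np.array(st['tool_pos']);R=np.array(st['tcp_rot'])
a=np.linspace(0,6.28,60)
def circ(X,r,z):
    P=np.array([proj(w,X+[r*np.cos(t),r*np.sin(t),z]) for t in a]);return P[:,0].min().round(1),P[:,0].max().round(1),P[:,1].min().round(1),P[:,1].max().round(1)
for o in(-3,0,3):
  X=T+[0,0,37.7]+o*R[:,0];print(o,'knobtop',circ(X,10,14),'disctop',circ(X,27,-14),'discbot',circ(X,27,-19))
g=cv2.GaussianBlur(w['frame'],(3,3),0).mean(2)
print('col320 rows195-302',g[195:302,319:322].mean(1).astype(int).tolist())
print('row282 cols295-345',g[281:284,295:345].mean(0).astype(int).tolist())
E
```

```text
-3 knobtop (np.float64(297.7), np.float64(338.8), np.float64(271.1), np.float64(305.8)) disctop (np.float64(271.7), np.float64(365.2), np.float64(215.6), np.float64(297.8)) discbot (np.float64(273.0), np.float64(364.0), np.float64(212.2), np.float64(292.6))
0 knobtop (np.float64(297.6), np.float64(338.9), np.float64(265.7), np.float64(300.8)) disctop (np.float64(271.4), np.float64(365.5), np.float64(210.5), np.float64(293.6)) discbot (np.float64(272.7), np.float64(364.3), np.float64(207.2), np.float64(288.5))
3 knobtop (np.float64(297.4), np.float64(339.0), np.float64(260.1), np.float64(295.7)) disctop (np.float64(271.1), np.float64(365.8), np.float64(205.3), np.float64(289.5)) discbot (np.float64(272.4), np.float64(364.5), np.float64(202.2), np.float64(284.4))
col320 rows195-302 [86, 85, 85, 80, 69, 54, 50, 64, 82, 93, 90, 74, 48, 29, 23, 28, 38, 49, 56, 58, 58, 58, 58, 58, 58, 59, 58, 58, 58, 58, 58, 58, 58, 57, 58, 58, 58, 58, 58, 58, 58, 57, 57, 56, 55, 48, 38, 29, 25, 24, 25, 26, 26, 26, 26, 25, 24, 23, 24, 25, 25, 26, 26, 26, 26, 25, 25, 24, 24, 26, 31, 38, 49, 57, 60, 59, 58, 58, 57, 57, 57, 57, 57, 57, 57, 57, 57, 57, 56, 56, 56, 56, 56, 56, 56, 56, 56, 56, 55, 55, 55, 56, 56, 61, 70, 74, 66]
row282 cols295-345 [19, 11, 9, 9, 16, 31, 47, 54, 56, 57, 56, 56, 56, 56, 56, 56, 56, 56, 56, 56, 56, 56, 57, 57, 57, 57, 56, 56, 57, 57, 57, 56, 56, 56, 56, 55, 55, 56, 56, 56, 56, 55, 50, 38, 21, 10, 8, 10, 13, 23]
```

The knob and disc edges match the prediction with zero offset. I'll correct by (-1, 0.5) and lower.

Emit:
servo_tool --plan '[[[1,-1,0.5,0,0],[1,0,0,8,0],[1,0,0,10,0],[1,0,0,6,0],[1,0,0,4,0],[1,0,0,0,0],[1,0,0,0,0]]]'

```text
time: 25.8
tool_pos: [484.9, -247.7, 112.3]
tcp_rot: [[-0.371, 0.929, 0.0], [0.929, 0.371, -0.0], [-0.0, 0.0, -1.0]]
contact_force: [0.1, 0.0, -0.4]
opening: 18.5
grasp_force: 39.2
```

Emit:
servo_tool --plan '[[[1,0,0,2,0],[1,0,0,2,0],[1,0,0,1,0],[1,0,0,0,0]]]'

```text
time: 26.3
tool_pos: [484.7, -247.7, 107.0]
tcp_rot: [[-0.371, 0.929, -0.0], [0.929, 0.371, 0.0], [0.0, -0.0, -1.0]]
contact_force: [-0.5, -0.3, -0.7]
opening: 18.3
grasp_force: 39.2
```

Emit:
servo_tool --plan '[[[1,0,0,1,0],[1,0,0,0.5,0],[1,0,0,0,0]]]'

```text
time: 26.68
tool_pos: [485.0, -247.8, 106.2]
tcp_rot: [[-0.371, 0.929, 0.0], [0.929, 0.371, -0.001], [-0.001, 0.0, -1.0]]
contact_force: [-3.0, 2.1, 11.9]
opening: 18.3
grasp_force: 40.6
```

It is seated exactly where predicted, with light contact at 106.2. I'll release and rise.

Emit:
servo_tool --plan '[[[0.6,0,0,0,0],[0.5,0,0,0,0],[0.4,0,0,-3,0],[0.3,0,0,-15,0],[0.2,0,0,-30,0],[0.1,0,0,-30,0],[0,0,0,-20,0],[0,0,0,0,0],[0,0,0,0,0]]]'

```text
time: 27.8
tool_pos: [484.5, -247.7, 203.5]
tcp_rot: [[-0.371, 0.929, -0.0], [0.929, 0.371, 0.0], [0.0, -0.0, -1.0]]
contact_force: [1.1, 0.6, -0.3]
opening: 85.8
grasp_force: 0.0
```

```bash
python3 - <<'E'
from h import *
w=snap('wrist','w12');st=bot.observe();print(st['time'],np.round(st['tool_pos'],1),np.round(st['contact_force'],1))
L=[(12,-27,-19),(27,-19,-14),(10,-14,14)];X=np.array([485,-247.2,144.])
c=hullc(w,L,X);r=reg('wrist','lid_knob',c[0]);print(c,r)
a=np.linspace(0,6.28,60)
P=np.array([proj(w,X+[10*np.cos(t),10*np.sin(t),14]) for t in a]);D=np.array([proj(w,X+[27*np.cos(t),27*np.sin(t),-14]) for t in a])
print('knobtop',P.min(0),P.max(0),'disctop',D.min(0),D.max(0))
g=cv2.GaussianBlur(w['frame'],(3,3),0).mean(2).astype(int);k=P.mean(0).astype(int);d=D.mean(0).astype(int)
print('knob row',k[0]-25,g[k[1],k[0]-25:k[0]+26].tolist());print('disc row',d,d[0]-50,g[d[1],d[0]-50:d[0]+51].tolist());print('col',d[1]-50,g[d[1]-50:d[1]+60,d[0]].tolist())
s=snap('scene');t=snap('top')
print('cap in dish',blob(t,proj(t,[520,275,18]),20,lambda f:f.max(2)<60)[0],hullc(t,[(29,-14,14)],np.array([520,275,18.]))[0])
for n,q,c0 in(('vial_a','vial_a',(361,149)),('v2','vial_a',(280,158)),('v3','vial_a',(279,246)),('jar','jar_shut',(317,132)),('loupe','loupe',(191,155)),('brush','brush',(453,174)),('tw','tweezers',(364,251))):
    print(n,[np.round(x['centre']).tolist() for x in bot.recognise('top',q)])
E
```

```text
27.85 [ 484.4 -247.7  203.2] [-0.9  0.2 -0.5]
(array([319.57672684, 196.61838248]), 2835.75) (array([320.30262671, 197.12504624]), 2703, 0.97, (np.int64(290), np.int64(350), np.int64(169), np.int64(226)))
knobtop [307.03593661 197.83157014] [332.12817045 221.22074883] disctop [289.14963925 168.44261186] [350.03675287 226.00620977]
knob row 294 [99, 96, 96, 97, 96, 96, 96, 95, 96, 96, 96, 95, 93, 86, 80, 84, 92, 95, 96, 97, 97, 96, 96, 96, 96, 97, 97, 96, 96, 96, 96, 96, 95, 95, 94, 92, 87, 79, 78, 87, 94, 97, 96, 96, 96, 95, 95, 95, 96, 97, 96]
disc row [320 197] 270 [138, 138, 139, 139, 139, 139, 138, 138, 136, 133, 126, 112, 98, 97, 110, 124, 131, 132, 128, 119, 106, 98, 97, 97, 97, 98, 98, 97, 97, 97, 97, 97, 97, 97, 98, 98, 97, 95, 87, 68, 43, 26, 23, 23, 23, 23, 23, 23, 23, 22, 22, 22, 22, 21, 20, 20, 19, 17, 19, 25, 38, 60, 80, 92, 96, 97, 97, 97, 97, 97, 97, 97, 96, 96, 97, 97, 96, 96, 93, 84, 70, 64, 69, 81, 98, 117, 132, 139, 141, 140, 140, 139, 138, 138, 138, 137, 138, 140, 140, 140, 139]
col 147 [36, 46, 58, 65, 70, 75, 77, 79, 82, 87, 92, 97, 99, 99, 99, 95, 81, 55, 27, 13, 16, 23, 33, 43, 50, 53, 54, 53, 53, 53, 53, 53, 53, 52, 52, 52, 53, 53, 53, 53, 52, 49, 41, 32, 25, 23, 23, 23, 22, 22, 22, 25, 35, 46, 52, 53, 54, 59, 71, 85, 94, 96, 97, 96, 96, 96, 96, 95, 94, 94, 94, 93, 92, 91, 92, 94, 95, 96, 103, 116, 130, 138, 141, 141, 140, 139, 140, 141, 141, 141, 141, 141, 140, 139, 139, 140, 140, 140, 140, 140, 140, 139, 138, 138, 139, 139, 139, 139, 140, 141]
cap in dish [232.37022901 204.34732824] [232.8637293  203.84721938]
vial_a [[283.0, 158.0]]
v2 [[283.0, 158.0]]
v3 [[283.0, 158.0]]
jar [[315.0, 132.0]]
loupe []
brush [[454.0, 156.0]]
tw [[394.0, 219.0], [362.0, 236.0], [193.0, 156.0]]
```

The lid sits on the mouth axis at the expected height, with its edges within 1 px of prediction. The cap is in the dish and the robot is clear, so I'm handing in.

```bash
python3 -c "
from bench import bot
print(bot.close_job())"
```

```text
the job is handed in; nothing more can be done
None
```

The job is handed in at about 28 s: the cap was twisted loose and lies flat in the dish, and the jar is closed with the grey lid. The first grasp shut on top of the cap because the real fingertips stand about 28 mm above the reported TCP; I corrected for that. The final camera check matched the lid and cap to within 1 px, but it did not re-detect every bystander, and `close_job` returned no verdict.

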